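# Mix the reference beads and hold the analyser tray open

### The arm

A 7-joint arm with a two-finger parallel gripper is mounted at the origin on the work surface. World frame = base frame: x ahead of the robot, y to its left, z up, the work surface at z = 0. Lengths are in m, angles in rad, forces in N, time in s.
With the tool pointing down it reaches from about 0.4 to 0.85 m from the base axis. Payload 10.4 kg.
Tool frame: the origin (TCP) lies at the very end of the fingers, on their centre line; the grasp point (between the pads) lies 19 mm behind it; z points along the fingers, y is the line along which they close (so a half turn about z gives the same grasp; the last joint's range is limited). The gripper opens to 87 mm and grips with 3 to 60 N. Pads are 19 mm wide; open, the fingers measure 117 mm over their backs; the gripper's body (75 mm by 190 mm) begins 51 mm behind the grasp point.
Start: joints at [-1.356, 0.332, -0.065, 1.46, 0.022, 1.35, -0.088], TCP at [0.147, 0.607, 0.223] pointing down, gripper open.
Joint ranges: [-2.6, 2.6], [-0.5, 2.12], [-1.47, 1.34], [0.16, 2.42], [-1.27, 4.41], [0.06, 2.06], [-2.6, 2.6]. Speed limits (rad/s): [2.22, 2.22, 2.79, 2.79, 3.14, 3.14, 3.14].

### API

Orientations are given as a unit quaternion [x, y, z, w].
In Python, from bench import * gives the robot as it stands.
- The arm moves only by the tool carry_out, never from a script. Its argument "deltas" is a list of rows, each an object with "hand": the finger opening in mm, from 0 to 87; "dp": the shift along the tool's x, y, z each as a share of 250 mm, from -1 to 1, a list of three; "spin": the turn about the tool's z as a share of pi rad, from -1 to 1. In form: [{"hand": hand, "dp": [dx, dy, dz], "spin": spin}, ...]. A call has 1 to 20 rows; each row is the pose to reach, as a shift and turn from the pose commanded when the call began, along the tool's axes at that moment, turning the shorter way round; what a row does not reach only later rows make up. A row lasts 1/10 s, in which the tool goes at most 50 mm and 8.59 degrees, less where a joint would pass 70% of its speed; a pose out of reach is approached as far as the arm can. A call with a number of a shift or a turn outside -1 to 1 is refused whole. A call with a gripper value outside its range is refused whole. The fingers move at their own pace and stop on an object; "force" is the grip in N (left out, the last holds). Time passes only in rows, so rows that repeat a pose let the fingers close. It gives the time, the measured TCP pose, the force, the opening and the grip force at its end, in the units of the state.
- read_state(): the state, without advancing time (a new reading comes with each control period).
- camera(name): name is "scene" or "top" or "wrist"; returns the picture (400x640x3 uint8, red, green, blue); there is no depth.
- get_calibration(name): a dict with "fx", "fy", "cx", "cy" (pixels), "R" (3x3) and "t" (3): a world point X has camera coordinates R X + t; the wrist camera has in their place "mount" (4x4, takes a point from camera to tool coordinates, whose origin is the TCP and whose axes are the flange's). Camera axes: x right, y down, z forward; pixel columns grow to the right and rows downward; lengths in m; the calibration is good to about 2 mm. The wrist camera is an equidistant fisheye: a pixel r from the principal point sees the ray r / f radians off the axis. A picture is of the moment at which its call begins: read the wrist's pose just before it. get_calibration takes no time and is no camera call.
- close_job(): hands the job in; it is judged then, once.
The state is a dict: "time": time; "joint_positions": joint angles; "joint_vel": joint speeds; "joint_torque": joint torques, N m; "ee_pos": TCP position; "eef_rot": TCP orientation; "ft_force": force on the tool from outside, world axes, zero at the start; "torque": the same for the moment, N m; "width": finger opening in m; "grip_force": force on a finger pad.
Only numpy, scipy, OpenCV 4.12 (cv2) and the standard library are available. Lean on these libraries where they do the work, as an engineer would, in place of code of your own. Each camera call takes 0.05 s, during which the arm holds its last target. There are 200 camera calls.

### The job

The coloured reference beads must be mixed before a colleague loads some into the analyser: take the stirring rod from its stand, stir the beads round at the bottom of the beaker for at least three full wide turns so that every colour gets moved, then let go of the rod and leave it standing in the beaker. Then pull the analyser's spring-return tray out by its blue handle until the tray's black pointer line is level with the orange clips, and finish while still holding it there, since it springs back if let go. Keep all beads in the beaker and leave the bottle, jar and blue box where they are.

Things in the scene. Friction and masses are not known exactly. Their poses are not given: they have to be found in the camera images.
- rod: Stirring rod, loose, 188 mm long: a straight white shaft of 10 mm diameter, and on its upper 60 mm (128 to 188 mm from the tip) a blue cylindrical grip of 18 mm diameter. Origin at the centre of the tip (lower end); +z runs along the rod to the grip. At the start it stands upright in the stand, tip 8 mm above the bench. 36 to 63 g.
- stand: Fixed grey rod stand: round foot of 34 mm radius and 8 mm height, upright tube of 21 mm outer radius, top 62 mm above the bench, bore 13 mm wide and 54 mm deep. Origin at the centre of its underside, z up. The rod pulls straight up and must rise 55 mm to be free of it.
- beaker: Fixed clear glass beaker, straight-sided: 48 mm outer, 45 mm inner radius, rim 115 mm and inner floor 6 mm above the bench, on a black rubber foot of 58 mm radius. Origin at the centre of its underside on the bench; x away from the robot, z up. Eight loose beads lie on its floor in one layer; turns of 20 to 28 mm radius sweep them. A rod let go in it stays in it, leaning on the rim.
- analyser: White bench-top analyser, fixed, 230 mm deep, 210 mm wide; nose 100 mm high and 110 mm deep, tower behind it 195 mm high, sloped panel between. Origin on the bench under the housing; its front face is 100 mm along its -x, which points roughly to world +y; z up. A grey runway, 150 mm wide, 22 mm high, ends 255 mm along -x; the tray slides out over it.
- tray: Aluminium sample tray of the analyser, a flat bar 76 mm wide, top 38 mm above the bench. It slides out along its own -x (the analyser's -x) from home to a stop at 85 mm. A spring pulls it home whenever it is let go: about 3 N at home, 0.7 N more per 10 mm. Axes as the analyser's; origin on its middle line, 75 mm behind (+x) the handle, 14 mm below its top.
- handle (a point): Grip point on the tray's upright blue handle, a block 16 mm thick along the tray's travel (x), 30 mm wide across it (y), its top 88 mm and its foot 38 mm above the bench; this point is on its middle, 69 mm above the bench. At home it stands 65 mm in front of the analyser's front face. It moves with the tray.
- pointer (a point): Middle of the thin black pointer line drawn right across the tray's top, 30 mm behind the handle (+x); it moves with the tray. The line is 3 mm wide.
- clips: The mark: two orange clips, 12 mm wide along the tray's travel, fixed on the runway, one on each side of the tray, tops level with the tray's top. Origin midway between them, on the tray's middle line; axes as the analyser's. The tray is at the mark when the pointer has the same x as this along the travel; from home that is 40 to 70 mm of pull.
- reagent: Bystander: amber bottle, 48 mm diameter, 85 mm high, loose; origin under its centre.
- jar: Bystander: clear jar with green cap, 60 mm diameter, 65 mm high, loose; origin under its centre.
- slide_box: Bystander: blue box 75 x 50 x 30 mm, loose; origin under its centre.
- red_bead0: Red plastic bead, ball of 16 mm diameter, 10 g, loose in the beaker; origin at its centre.
- red_bead1: Red plastic bead, ball of 16 mm diameter, 10 g, loose in the beaker; origin at its centre.
- yellow_bead0: Yellow plastic bead, ball of 16 mm diameter, 10 g, loose in the beaker; origin at its centre.
- yellow_bead1: Yellow plastic bead, ball of 16 mm diameter, 10 g, loose in the beaker; origin at its centre.
- green_bead0: Green plastic bead, ball of 16 mm diameter, 10 g, loose in the beaker; origin at its centre.
- green_bead1: Green plastic bead, ball of 16 mm diameter, 10 g, loose in the beaker; origin at its centre.
- blue_bead0: Blue plastic bead, ball of 16 mm diameter, 10 g, loose in the beaker; origin at its centre.
- blue_bead1: Blue plastic bead, ball of 16 mm diameter, 10 g, loose in the beaker; origin at its centre.
There are look-alikes about, which are no part of the job. There is more than one size of the rod; the one meant has the size given above.

How it is judged:
On the way, in this order (a step that is already met when the one before it is completed fails the run):
1. stirring: the held rod's tip, down among the beads, passes the far side of the beaker (first time) (contact force between the fingers and rod above 0.5 N and horizontal distance between rod and beaker below 0.045 m and height (world z) of rod below 0.03 m and x of rod in the frame of beaker above 0.008 m), for 0.1 s.
2. stirring: the held rod's tip, down among the beads, passes the near side of the beaker (first time) (contact force between the fingers and rod above 0.5 N and horizontal distance between rod and beaker below 0.045 m and height (world z) of rod below 0.03 m and x of rod in the frame of beaker below -0.008 m), for 0.1 s.
3. stirring: the held rod's tip, down among the beads, passes the far side of the beaker (second time) (all of step 1), for 0.1 s.
4. stirring: the held rod's tip, down among the beads, passes the near side of the beaker (second time) (all of step 2), for 0.1 s.
5. stirring: the held rod's tip, down among the beads, passes the far side of the beaker (third time); at least one bead of each colour is now over 8 mm from where it began (all of step 3 and distance of any of red_bead0, red_bead1 from where it was at the start of the episode above 0.008 m and distance of any of yellow_bead0, yellow_bead1 from where it was at the start of the episode above 0.008 m and distance of any of green_bead0, green_bead1 from where it was at the start of the episode above 0.008 m and distance of any of blue_bead0, blue_bead1 from where it was at the start of the episode above 0.008 m), for 0.1 s.
At the end, for the whole second after the job is handed in: The fingers hold the tray against its spring (over 1 N, nothing else on it), still, its pointer line within 6 mm of the middle of the orange clips; the rod is let go, its tip in the beaker under 60 mm above the bench and within 48 mm of its axis; all eight beads are in the beaker (x of pointer in the frame of clips between -0.006 and 0.006 m and contact force between the fingers and tray above 1 N and linear speed of tray below 0.01 m/s and horizontal distance between each of rod, red_bead0, red_bead1, yellow_bead0, yellow_bead1, green_bead0, green_bead1, blue_bead0, blue_bead1 and beaker below 0.048 m and height (world z) of rod below 0.06 m and contact force between each of the arm, the fingers and rod below 0.1 N and height (world z) of each of red_bead0, red_bead1, yellow_bead0, yellow_bead1, green_bead0, green_bead1, blue_bead0, blue_bead1 below 0.1 m and contact force between each of reagent, jar, slide_box, rod and tray below 0.1 N); the arm keeps its last pose, push and grip.
It fails at once if a bystander is disturbed (moved over 20 mm) (distance of any of reagent, jar, slide_box from where it was at the start of the episode above 0.02 m).
It fails at once if a bead leaves the beaker (horizontal distance between any of red_bead0, red_bead1, yellow_bead0, yellow_bead1, green_bead0, green_bead1, blue_bead0, blue_bead1 and beaker above 0.058 m).
It also fails if it takes over 72 s, if anything falls off the work surface, if the arm or the gripper's body presses on something with over 40 N, if the wrist force passes 120 N, or if a joint passes its speed limit or range.

## Working session

There is one attempt and no reset: what is moved stays moved. The work goes in short steps, Python scripts to look and compute and a tool call to move; the robot and the scene stay as the last step left them, time stands still between calls to the robot, and variables do not carry over. Pictures are saved under pics/ and viewed, at most 10 in all, crops included, and the job is handed in when it is done.

Besides the shell and the picture viewer there is one more tool, called after "Emit:" by a JSON object that holds its "api" and its "payload", one argument or row to a line. carry_out: Moves the arm, as the interface text tells. Its arguments: {"type":"object","properties":{"deltas":{"type":"array","items":{"type":"object","properties":{"hand":{"type":"number"},"dp":{"type":"array","items":{"type":"number","minimum":-1,"maximum":1}},"spin":{"type":"number","minimum":-1,"maximum":1}}}},"force":{"type":"number"}},"required":["deltas"]}

```bash
mkdir -p pics && python3 - <<'E'
from bench import *
import cv2
s=read_state();print(s)
for n in("scene","top"):
    im=camera(n);cv2.imwrite(f"pics/{n}0.png",im[:,:,::-1]);c=get_calibration(n);print(n,c)
print(get_calibration("wrist"))
E
```

```text
{'time': 0.0, 'joint_positions': array([-1.35562245,  0.33285439, -0.06466255,  1.46099346,  0.02163543,
        1.34992589, -0.08849128]), 'joint_vel': array([-2.31564369e-03, -9.86849612e-04,  9.50906126e-04,  6.80668604e-04,
        3.92840267e-05,  2.84289933e-04,  1.37444230e-04]), 'joint_torque': array([-6.28981684e-05, -6.23257041e+01,  2.44324270e-02, -3.89896631e+01,
       -6.13795244e-02,  3.97528277e-02,  1.41395749e-04]), 'ee_pos': array([0.14715542, 0.60699814, 0.2217399 ]), 'eef_rot': array([ 1.18605456e-01,  9.92941184e-01, -7.42051121e-04, -2.86276091e-05]), 'ft_force': array([ 0.60372711, -0.53779396,  0.21535904]), 'torque': array([-0.01121886,  0.02754207,  0.01390139]), 'grip_force': 0.0, 'width': 0.08684849257910407}
scene {'fx': 432.4958446058068, 'fy': 432.4958446058068, 'cx': 310.03726765931304, 'cy': 203.72144468263727, 'R': array([[-0.78522191,  0.61897579, -0.01719082],
       [ 0.42657929,  0.52061038, -0.73959107],
       [-0.44883925, -0.58807636, -0.67283693]]), 't': array([ 0.47875706, -0.19355362,  1.3321194 ])}
top {'fx': 475.09122142341187, 'fy': 475.09122142341187, 'cx': 316.6276039380099, 'cy': 202.86699294657552, 'R': array([[ 5.10192263e-04, -9.99993751e-01,  3.49823098e-03],
       [-9.93816896e-01, -8.95444215e-04, -1.11027811e-01],
       [ 1.11030250e-01, -3.41995553e-03, -9.93811143e-01]]), 't': array([0.00750381, 0.60008047, 1.0471869 ])}
{'fx': 309.70691628693146, 'fy': 309.70691628693146, 'cx': 320.4064311411714, 'cy': 193.13634970955138, 'mount': array([[-3.42636122e-04, -9.63458462e-01, -2.67857565e-01,
         7.17656465e-02],
       [ 9.99999930e-01, -3.70225836e-04,  5.24947539e-05,
         8.22792751e-05],
       [-1.49744306e-04, -2.67857528e-01,  9.63458521e-01,
        -1.62121136e-01],
       [ 0.00000000e+00,  0.00000000e+00,  0.00000000e+00,
         1.00000000e+00]])}
```

View pics/scene0.png

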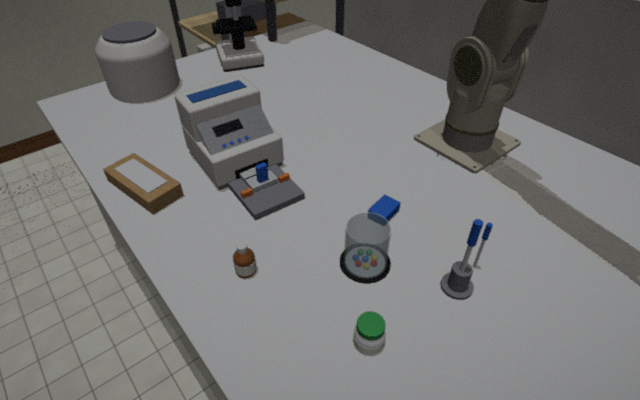

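View pics/top0.png

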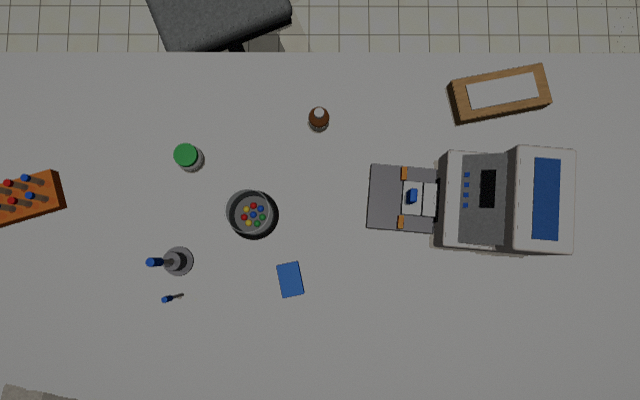

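The scene picture shows two rods: a large one in the grey stand (475,228)-(460,285), and a small one behind it (487,231)-(477,265). In the top picture they are at (153,262) and (167,299). The large one stands in the stand and fits the description. The beaker is at top (252,214), the tray handle at (412,196), and the clips at (404,173) and (401,222). I'll check all of these in one enlarged crop.

```bash
cat > h.py <<'E'
from bench import *
import cv2, numpy as np
def onz(n,u,v,z):
    c=get_calibration(n);R=np.array(c["R"]);t=np.array(c["t"])
    d=R.T@np.array([(u-c["cx"])/c["fx"],(v-c["cy"])/c["fy"],1]);o=-R.T@t
    return o+d*(z-o[2])/d[2]
def proj(n,X):
    c=get_calibration(n);p=np.array(c["R"])@np.array(X)+np.array(c["t"])
    return np.array([c["fx"]*p[0]/p[2]+c["cx"],c["fy"]*p[1]/p[2]+c["cy"]])
E
python3 - <<'E'
from h import *
t=cv2.imread("pics/top0.png");s=cv2.imread("pics/scene0.png")
def cr(im,x,y,w,h,k):return cv2.resize(im[y:y+h,x:x+w],None,fx=k,fy=k,interpolation=cv2.INTER_CUBIC)
# A: top rods x140-200,y240-310 ; B: scene rods; C: top tray ; D: top beaker
A=cr(t,140,240,80,60,5);B=cr(s,430,210,80,60*5//4 if 0 else 60,5)
B=cr(s,420,212,106,80,3.7736);A=cr(t,135,238,80,60,5)
C=cr(t,362,156,80,80,3.75);D=cr(t,212,180,80,80,3.75)
A=cv2.resize(A,(400,300));B=cv2.resize(B,(400,300))
pad=lambda x:cv2.copyMakeBorder(x,0,0,0,100,cv2.BORDER_CONSTANT)
cv2.imwrite("pics/c1.png",np.vstack([np.hstack([A,B]),np.hstack([pad(C),pad(D)])]))
E
```

```text
(no output)
```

View pics/c1.png

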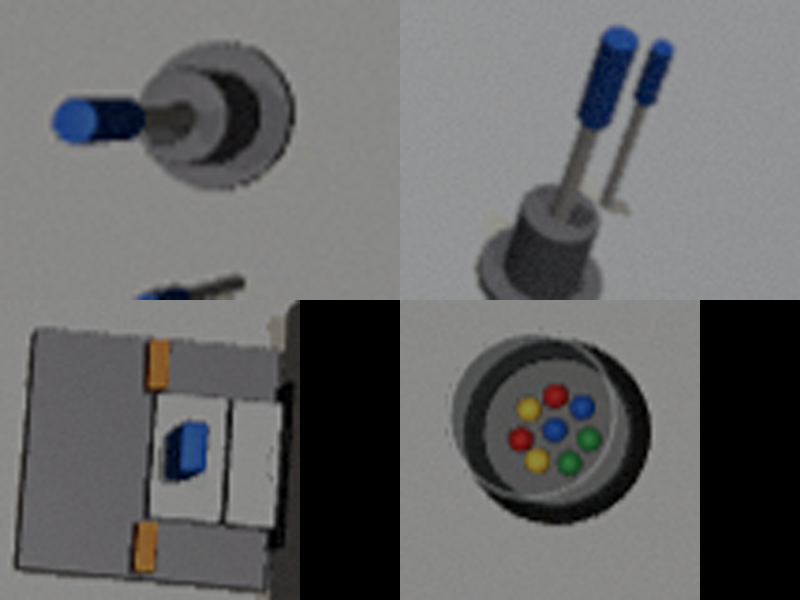

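The large rod is the one meant: its grip is much thicker (18 mm) and it stands in the stand. The second is a small look-alike standing free behind it. The black line is at crop (228,460), the clips at (158,365) and (145,546), and the grip top at (76,121) in the top crop and (621,42) in the scene crop.

```bash
python3 - <<'E'
from h import *
np.set_printoptions(precision=4,suppress=True)
top=lambda u,v,z:onz("top",u,v,z)
print("rodtop T",top(150.2,262.2,.196),"S",onz("scene",478.6,223.1,.196))
print("foot",top(178.6,261,.008), "foot S",onz("scene",420+140/3.7736,212+275/3.7736,.008))
print("smallrod foot S",onz("scene",420+208/3.77,212+205/3.77,0),"T",top(183.5,294.5,0))
b=top(252,213,.006);print("beaker foot",b)
c1,c2=top(404.1,173.3,.038),top(400.7,221.6,.038);c=(c1+c2)/2;print("clips",c1,c2,c)
y=(c1-c2)/np.linalg.norm(c1-c2); print("lat dir",y)
p=top(422.8,198.7,.038);print("pointer",p)
print("handletop",top(362+197/3.75,156+147/3.75,.088))
for n,u,v in(("bot",319,118),("jar",186,155),):print(n,top(u,v,.08))
print("box",top(290,280,.03))
# overlay
t=cv2.imread("pics/top0.png");s=cv2.imread("pics/scene0.png")
def ring(im,n,c,r,z,col):
    a=np.linspace(0,2*np.pi,60)
    pts=np.array([proj(n,[c[0]+r*np.cos(x),c[1]+r*np.sin(x),z])for x in a])
    K=5;return pts
def crop(im,n,x,y,w,h,k,rings):
    o=cv2.resize(im[y:y+h,x:x+w],None,fx=k,fy=k,interpolation=cv2.INTER_CUBIC)
    for q in rings:
        P=((ring(im,n,*q)-[x,y]+.5)*k).astype(np.int32);cv2.polylines(o,[P],True,q[3],1)
    return o
rt=(top(150.2,262.2,.196)+onz("scene",478.6,223.1,.196))/2
B=[(b,.058,.003,(0,255,255)),(b,.048,.115,(0,0,255)),(b,.045,.006,(0,255,0))]
R=[(rt,.009,.196,(0,0,255)),(rt,.034,.008,(0,255,255)),(rt,.021,.062,(0,255,0))]
o=np.vstack([np.hstack([crop(t,"top",212,175,80,60,5,B),crop(s,"scene",325,205,80,80,3.75,B)[:, :].repeat(1,0) if 0 else crop(s,"scene",325,217,80,60,5,B)]),
 np.hstack([crop(t,"top",135,238,80,60,5,R),crop(s,"scene",430,215,80,60,5,R)])])
cv2.imwrite("pics/c2.png",o)
E
```

```text
rodtop T [0.4681 0.3248 0.196 ] S [0.4727 0.3312 0.196 ]
foot [0.4684 0.3245 0.008 ] foot S [0.4704 0.3298 0.008 ]
smallrod foot S [ 0.3915  0.3203 -0.    ] T [0.3921 0.313  0.    ]
beaker foot [0.5793 0.1581 0.006 ]
clips [ 0.6676 -0.1916  0.038 ] [ 0.5572 -0.1818  0.038 ] [ 0.6124 -0.1867  0.038 ]
lat dir [ 0.996  -0.0891  0.    ]
pointer [ 0.6093 -0.2329  0.038 ]
handletop [ 0.6109 -0.2038  0.088 ]
bot [0.7845 0.0029 0.08  ]
jar [0.7005 0.2953 0.08  ]
box [0.4265 0.0675 0.03  ]
```

View pics/c2.png

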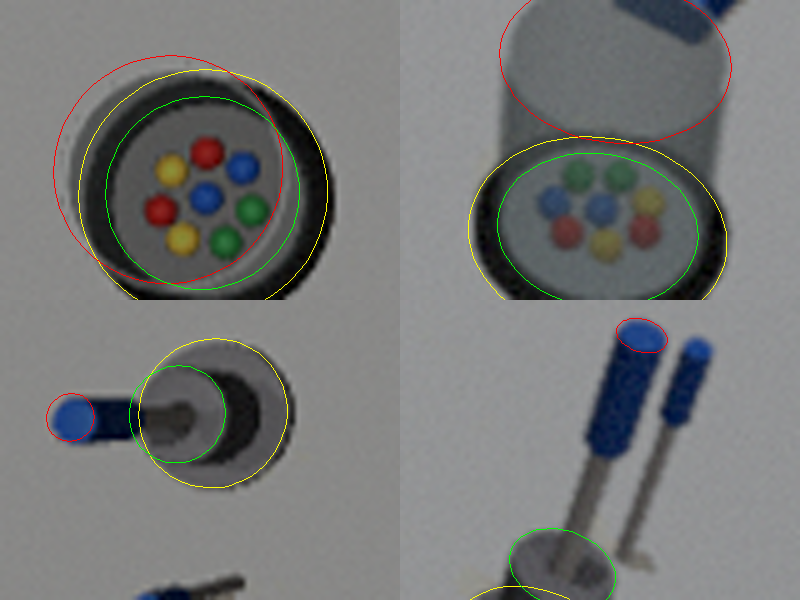

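The foot ring is about 1 mm off in the top picture. I take the beaker centre as about (0.578, 0.157) and the stand as about (0.470, 0.327). The tray needs about 46 mm of pull from its handle at (0.612, -0.203), along (0.089, 0.996). I move now.

Emit:
{"api": "carry_out", "payload": {
  "deltas": [
    {"hand": 87,"dp": [-0.9,-0.4,-0.08],"spin": -0.0757},
    {"hand": 87,"dp": [-0.9,-0.4,-0.08],"spin": -0.0757},
    {"hand": 87,"dp": [-0.9,-0.4,-0.08],"spin": -0.0757},
    {"hand": 87,"dp": [-0.9,-0.4,-0.08],"spin": -0.0757},
    {"hand": 87,"dp": [-0.9,-0.4,-0.08],"spin": -0.0757},
    {"hand": 87,"dp": [-0.9,-0.4,-0.08],"spin": -0.0757},
    {"hand": 87,"dp": [-0.9,-0.4,-0.08],"spin": -0.0757},
    {"hand": 87,"dp": [-0.9,-0.4,-0.08],"spin": -0.0757}
  ],
  "force": 40
}}

```text
time: 0.9
ee_pos: [0.3411, 0.458, 0.2422]
eef_rot: [-0.001, 1.0, -0.0, -0.0]
ft_force: [0.5, 0.1, 0.2]
width: 0.0871
grip_force: 0.0
```

Emit:
{"api": "carry_out", "payload": {
  "deltas": [
    {"hand": 87,"dp": [-0.516,-0.524,0],"spin": 0},
    {"hand": 87,"dp": [-0.516,-0.524,0],"spin": 0},
    {"hand": 87,"dp": [-0.516,-0.524,0],"spin": 0},
    {"hand": 87,"dp": [-0.516,-0.524,0],"spin": 0},
    {"hand": 87,"dp": [-0.516,-0.524,0],"spin": 0},
    {"hand": 87,"dp": [-0.516,-0.524,0],"spin": 0}
  ]
}}

```text
time: 1.5
ee_pos: [0.4706, 0.3272, 0.2422]
eef_rot: [-0.0, 1.0, 0.0, -0.0]
ft_force: [-0.3, 0.2, -0.4]
width: 0.0871
grip_force: 0.0
```

```bash
python3 - <<'E'
from h import *
from scipy.spatial.transform import Rotation as Ro
s=read_state();im=camera("wrist")[:,:,::-1].copy();c=get_calibration("wrist");M=np.array(c["mount"])
T=np.eye(4);T[:3,:3]=Ro.from_quat(s["eef_rot"]).as_matrix();T[:3,3]=s["ee_pos"];print(s["ee_pos"])
C=np.linalg.inv(T@M)
def pw(X):
    p=(C@np.append(X,1))[:3];th=np.arctan2(np.hypot(p[0],p[1]),p[2]);r=th*c["fx"];d=p[:2]/np.hypot(*p[:2]);return d*r+[c["cx"],c["cy"]]
a=np.linspace(0,6.28,60)
for (x,y,z,r,col) in[(.470,.327,.196,.009,(0,0,255)),(.470,.327,.008,.034,(0,255,255)),(.578,.157,.003,.058,(0,255,255))]:
    cv2.polylines(im,[np.array([pw([x+r*np.cos(t),y+r*np.sin(t),z])for t in a]).astype(np.int32)],True,col,1)
cv2.imwrite("pics/w1.png",im)
E
```

```text
[0.470604   0.32719861 0.24217602]
```

View pics/w1.png

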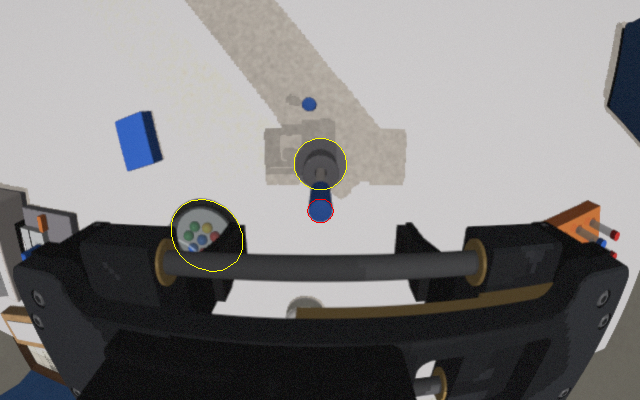

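The rod top at (320,210) and the foot at (320,163) fall inside the predicted rings, and the beaker ring at (207,235) fits as well. I descend and grasp.

Emit:
{"api": "carry_out", "payload": {
  "deltas": [
    {"hand": 87,"dp": [0,0,0.18],"spin": 0},
    {"hand": 87,"dp": [0,0,0.364],"spin": 0},
    {"hand": 87,"dp": [0,0,0.364],"spin": 0},
    {"hand": 0,"dp": [0,0,0.364],"spin": 0},
    {"hand": 0,"dp": [0,0,0.364],"spin": 0},
    {"hand": 0,"dp": [0,0,0.364],"spin": 0},
    {"hand": 0,"dp": [0,0,0.364],"spin": 0},
    {"hand": 0,"dp": [0,0,0.364],"spin": 0},
    {"hand": 0,"dp": [0,0,0.364],"spin": 0},
    {"hand": 0,"dp": [0,0,0.364],"spin": 0},
    {"hand": 0,"dp": [0,0,0.364],"spin": 0}
  ],
  "force": 40
}}

```text
time: 2.65
ee_pos: [0.4713, 0.3262, 0.1515]
eef_rot: [0.0, 1.0, 0.0, -0.0]
ft_force: [0.2, 0.2, -0.2]
width: 0.0311
grip_force: 0.0
```

Emit:
{"api": "carry_out", "payload": {
  "deltas": [
    {"hand": 0,"dp": [0,0,0],"spin": 0},
    {"hand": 0,"dp": [0,0,0],"spin": 0},
    {"hand": 0,"dp": [0,0,0],"spin": 0},
    {"hand": 0,"dp": [0,0,0],"spin": 0},
    {"hand": 0,"dp": [0,0,0],"spin": 0}
  ]
}}

```text
time: 3.15
ee_pos: [0.4713, 0.3263, 0.1515]
eef_rot: [-0.0, 1.0, 0.0, -0.0]
ft_force: [-0.7, 0.1, -0.7]
width: 0.0171
grip_force: 40.0
```

Emit:
{"api": "carry_out", "payload": {
  "deltas": [
    {"hand": 0,"dp": [0,0,-0.06],"spin": 0},
    {"hand": 0,"dp": [0,0,-0.12],"spin": 0},
    {"hand": 0,"dp": [0,0,-0.2],"spin": 0},
    {"hand": 0,"dp": [0,0,-0.3],"spin": 0},
    {"hand": 0,"dp": [0,0,-0.4],"spin": 0},
    {"hand": 0,"dp": [0,0,-0.5],"spin": 0},
    {"hand": 0,"dp": [0,0,-0.56],"spin": 0},
    {"hand": 0,"dp": [0,0,-0.56],"spin": 0},
    {"hand": 0,"dp": [0,0,-0.56],"spin": 0}
  ]
}}

```text
time: 4.05
ee_pos: [0.4713, 0.3261, 0.2919]
eef_rot: [0.0, 1.0, 0.0, 0.0]
ft_force: [-0.0, 0.0, -0.4]
width: 0.0172
grip_force: 40.0
```

```bash
python3 - <<'E'
from h import *
s=read_state();print(s["ee_pos"],s["width"])
x,y,z=s["ee_pos"];z-=.151-.008
def k(n):
    im=camera(n)[:,:,::-1].copy()
    a,b=proj(n,[x,y,z]),proj(n,[x,y,z+.188])
    u,v=((a+b)/2-[40,40]).astype(int)
    u=max(u,0);v=max(v,0);o=cv2.resize(im[v:v+80,u:u+80],None,fx=5,fy=5,interpolation=cv2.INTER_CUBIC)
    for p in(a,b):cv2.circle(o,tuple(int(q)for q in(p-[u,v]+.5)*5),4,(0,0,255),1)
    return o
cv2.imwrite("pics/lift.png",np.hstack([k("scene"),k("top")]))
E
```

```text
[0.47131501 0.32614587 0.29193711] 0.017172147295804515
```

View pics/lift.png

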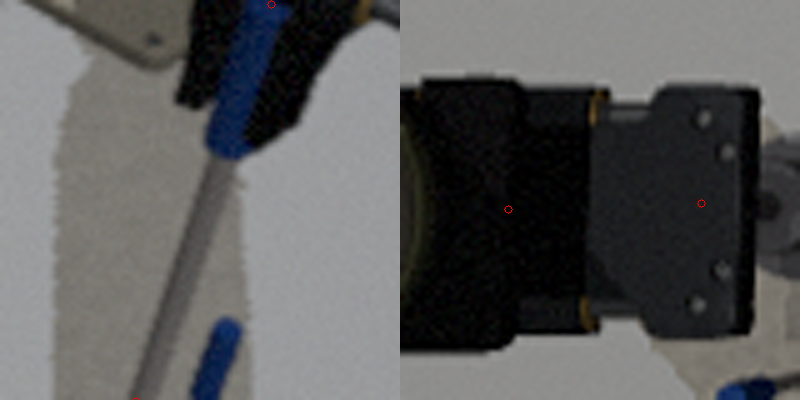

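The rod is held and hangs straight. I carry it over the +y side of the beaker, 34 mm off centre and outside the bead ring.

Emit:
{"api": "carry_out", "payload": {
  "deltas": [
    {"hand": 0,"dp": [-0.1,-0.13,0],"spin": 0},
    {"hand": 0,"dp": [-0.21,-0.26,0],"spin": 0},
    {"hand": 0,"dp": [-0.32,-0.4,0],"spin": 0},
    {"hand": 0,"dp": [-0.4,-0.5,0],"spin": 0},
    {"hand": 0,"dp": [-0.427,-0.54,0],"spin": 0},
    {"hand": 0,"dp": [-0.427,-0.54,0],"spin": 0},
    {"hand": 0,"dp": [-0.427,-0.54,0],"spin": 0},
    {"hand": 0,"dp": [-0.427,-0.54,0.1],"spin": 0},
    {"hand": 0,"dp": [-0.427,-0.54,0.2],"spin": 0},
    {"hand": 0,"dp": [-0.427,-0.54,0.3],"spin": 0},
    {"hand": 0,"dp": [-0.427,-0.54,0.36],"spin": 0},
    {"hand": 0,"dp": [-0.427,-0.54,0.36],"spin": 0},
    {"hand": 0,"dp": [-0.427,-0.54,0.36],"spin": 0}
  ]
}}

```text
time: 5.45
ee_pos: [0.578, 0.1922, 0.2024]
eef_rot: [-0.001, 1.0, 0.0, 0.0]
ft_force: [-0.7, -0.5, 0.0]
width: 0.0173
grip_force: 40.0
```

```bash
python3 - <<'E'
from h import *
s=read_state();print(s["ee_pos"],s["ft_force"])
x,y,z=s["ee_pos"];z-=.151-.008
im=camera("scene")[:,:,::-1].copy()
o=cv2.resize(im[190:290,320:420],None,fx=6,fy=6,interpolation=cv2.INTER_CUBIC)
p=proj("scene",[x,y,z]);cv2.circle(o,tuple(int(q)for q in(p-[320,190]+.5)*6),4,(0,0,255),1)
cv2.imwrite("pics/in.png",o)
E
```

```text
[0.57801366 0.19218572 0.20239627] [-0.69567475 -0.53729766  0.04683895]
```

View pics/in.png

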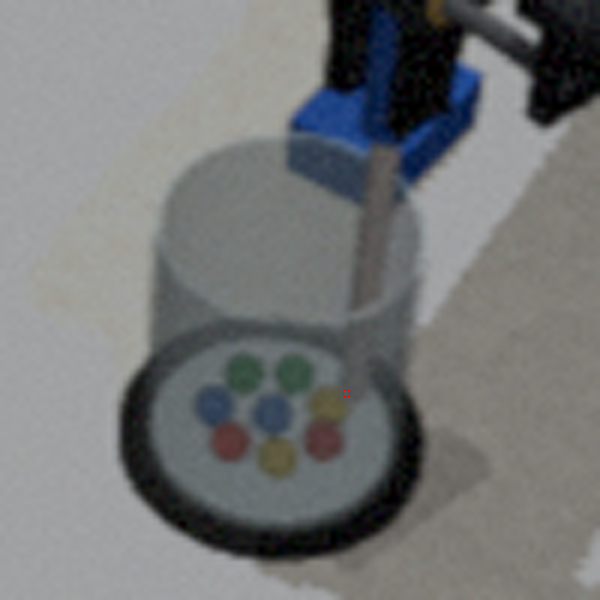

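The rod is inside the glass with its tip at (352,395). I lower it to the bottom, slowly.

Emit:
{"api": "carry_out", "payload": {
  "deltas": [
    {"hand": 0,"dp": [0,0,0.04],"spin": 0},
    {"hand": 0,"dp": [0,0,0.08],"spin": 0},
    {"hand": 0,"dp": [0,0,0.12],"spin": 0},
    {"hand": 0,"dp": [0,0,0.16],"spin": 0},
    {"hand": 0,"dp": [0,0,0.19],"spin": 0},
    {"hand": 0,"dp": [0,0,0.19],"spin": 0}
  ]
}}

```text
time: 6.1
ee_pos: [0.5774, 0.191, 0.1525]
eef_rot: [0.0, 1.0, -0.0, -0.001]
ft_force: [0.2, 0.2, -0.8]
width: 0.0171
grip_force: 40.0
```

Emit:
{"api": "carry_out", "payload": {
  "deltas": [
    {"hand": 0,"dp": [-0.041,-0.014,0],"spin": 0},
    {"hand": 0,"dp": [-0.073,-0.04,0],"spin": 0},
    {"hand": 0,"dp": [-0.094,-0.072,0],"spin": 0},
    {"hand": 0,"dp": [-0.103,-0.107,0],"spin": 0},
    {"hand": 0,"dp": [-0.1,-0.14,0],"spin": 0},
    {"hand": 0,"dp": [-0.095,-0.171,0],"spin": 0},
    {"hand": 0,"dp": [-0.081,-0.199,0],"spin": 0},
    {"hand": 0,"dp": [-0.059,-0.221,0],"spin": 0},
    {"hand": 0,"dp": [-0.031,-0.235,0],"spin": 0},
    {"hand": 0,"dp": [0,-0.24,0],"spin": 0},
    {"hand": 0,"dp": [0.031,-0.235,0],"spin": 0},
    {"hand": 0,"dp": [0.059,-0.221,0],"spin": 0},
    {"hand": 0,"dp": [0.081,-0.199,0],"spin": 0},
    {"hand": 0,"dp": [0.095,-0.171,0],"spin": 0},
    {"hand": 0,"dp": [0.1,-0.14,0],"spin": 0},
    {"hand": 0,"dp": [0.095,-0.109,0],"spin": 0},
    {"hand": 0,"dp": [0.081,-0.081,0],"spin": 0},
    {"hand": 0,"dp": [0.059,-0.059,0],"spin": 0},
    {"hand": 0,"dp": [0.031,-0.045,0],"spin": 0},
    {"hand": 0,"dp": [0,-0.04,0],"spin": 0}
  ]
}}

```text
time: 8.1
ee_pos: [0.5787, 0.1816, 0.1538]
eef_rot: [-0.0, 1.0, 0.0, -0.0]
ft_force: [0.2, -0.8, -0.2]
width: 0.0171
grip_force: 40.0
```

Emit:
{"api": "carry_out", "payload": {
  "deltas": [
    {"hand": 0,"dp": [-0.031,-0.005,0],"spin": 0},
    {"hand": 0,"dp": [-0.059,-0.019,0],"spin": 0},
    {"hand": 0,"dp": [-0.081,-0.041,0],"spin": 0},
    {"hand": 0,"dp": [-0.095,-0.069,0],"spin": 0},
    {"hand": 0,"dp": [-0.1,-0.1,0],"spin": 0},
    {"hand": 0,"dp": [-0.095,-0.131,0],"spin": 0},
    {"hand": 0,"dp": [-0.081,-0.159,0],"spin": 0},
    {"hand": 0,"dp": [-0.059,-0.181,0],"spin": 0},
    {"hand": 0,"dp": [-0.031,-0.195,0],"spin": 0},
    {"hand": 0,"dp": [0,-0.2,0],"spin": 0},
    {"hand": 0,"dp": [0.031,-0.195,0],"spin": 0},
    {"hand": 0,"dp": [0.059,-0.181,0],"spin": 0},
    {"hand": 0,"dp": [0.081,-0.159,0],"spin": 0},
    {"hand": 0,"dp": [0.095,-0.131,0],"spin": 0},
    {"hand": 0,"dp": [0.1,-0.1,0],"spin": 0},
    {"hand": 0,"dp": [0.095,-0.069,0],"spin": 0},
    {"hand": 0,"dp": [0.081,-0.041,0],"spin": 0},
    {"hand": 0,"dp": [0.059,-0.019,0],"spin": 0},
    {"hand": 0,"dp": [0.031,-0.005,0],"spin": 0},
    {"hand": 0,"dp": [0,0,0],"spin": 0}
  ]
}}

```text
time: 10.1
ee_pos: [0.5786, 0.1813, 0.1538]
eef_rot: [-0.0, 1.0, -0.0, -0.0]
ft_force: [-0.6, -3.0, -0.1]
width: 0.0173
grip_force: 40.1
```

Emit:
{"api": "carry_out", "payload": {
  "deltas": [
    {"hand": 0,"dp": [-0.031,-0.005,0],"spin": 0},
    {"hand": 0,"dp": [-0.059,-0.019,0],"spin": 0},
    {"hand": 0,"dp": [-0.081,-0.041,0],"spin": 0},
    {"hand": 0,"dp": [-0.095,-0.069,0],"spin": 0},
    {"hand": 0,"dp": [-0.1,-0.1,0],"spin": 0},
    {"hand": 0,"dp": [-0.095,-0.131,0],"spin": 0},
    {"hand": 0,"dp": [-0.081,-0.159,0],"spin": 0},
    {"hand": 0,"dp": [-0.059,-0.181,0],"spin": 0},
    {"hand": 0,"dp": [-0.031,-0.195,0],"spin": 0},
    {"hand": 0,"dp": [0,-0.2,0],"spin": 0},
    {"hand": 0,"dp": [0.031,-0.195,0],"spin": 0},
    {"hand": 0,"dp": [0.059,-0.181,0],"spin": 0},
    {"hand": 0,"dp": [0.081,-0.159,0],"spin": 0},
    {"hand": 0,"dp": [0.095,-0.131,0],"spin": 0},
    {"hand": 0,"dp": [0.1,-0.1,0],"spin": 0},
    {"hand": 0,"dp": [0.095,-0.069,0],"spin": 0},
    {"hand": 0,"dp": [0.081,-0.041,0],"spin": 0},
    {"hand": 0,"dp": [0.059,-0.019,0],"spin": 0},
    {"hand": 0,"dp": [0.031,-0.005,0],"spin": 0},
    {"hand": 0,"dp": [0,0,0],"spin": 0}
  ]
}}

```text
time: 12.1
ee_pos: [0.5785, 0.1805, 0.1536]
eef_rot: [0.0, 1.0, -0.001, -0.001]
ft_force: [-0.5, -4.1, -0.1]
width: 0.0171
grip_force: 40.1
```

```bash
python3 - <<'E'
from h import *
s=read_state();print(s["ee_pos"],s["ft_force"])
a=cv2.imread("pics/scene0.png")
im=camera("scene")[:,:,::-1].copy()
f=lambda i:cv2.resize(i[200:290,330:400],None,fx=5.5,fy=5.5,interpolation=cv2.INTER_CUBIC)
cv2.imwrite("pics/stir.png",np.hstack([f(a),f(im)]))
E
```

```text
[0.57851368 0.18053651 0.15362511] [-0.49054874 -4.14748725 -0.09088676]
```

View pics/stir.png

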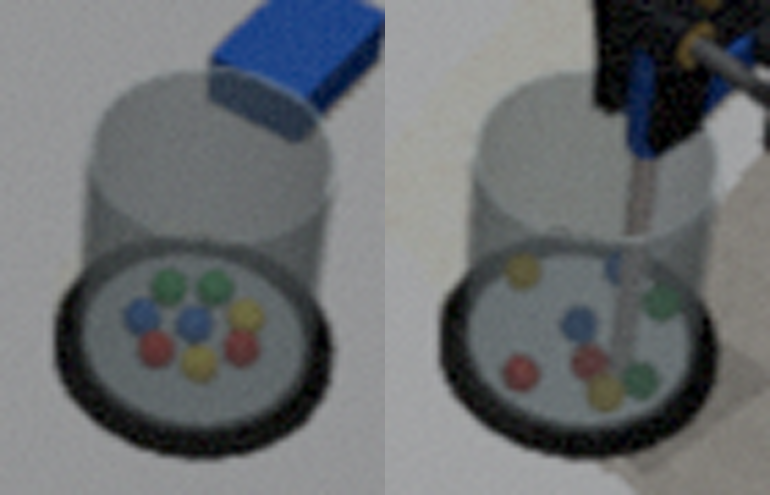

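Every colour has moved and all eight beads are in the beaker. I add one more turn in the reverse direction for margin.

Emit:
{"api": "carry_out", "payload": {
  "deltas": [
    {"hand": 0,"dp": [0.031,-0.005,0],"spin": 0},
    {"hand": 0,"dp": [0.059,-0.019,0],"spin": 0},
    {"hand": 0,"dp": [0.081,-0.041,0],"spin": 0},
    {"hand": 0,"dp": [0.095,-0.069,0],"spin": 0},
    {"hand": 0,"dp": [0.1,-0.1,0],"spin": 0},
    {"hand": 0,"dp": [0.095,-0.131,0],"spin": 0},
    {"hand": 0,"dp": [0.081,-0.159,0],"spin": 0},
    {"hand": 0,"dp": [0.059,-0.181,0],"spin": 0},
    {"hand": 0,"dp": [0.031,-0.195,0],"spin": 0},
    {"hand": 0,"dp": [0,-0.2,0],"spin": 0},
    {"hand": 0,"dp": [-0.031,-0.195,0],"spin": 0},
    {"hand": 0,"dp": [-0.059,-0.181,0],"spin": 0},
    {"hand": 0,"dp": [-0.081,-0.159,0],"spin": 0},
    {"hand": 0,"dp": [-0.095,-0.131,0],"spin": 0},
    {"hand": 0,"dp": [-0.1,-0.1,0],"spin": 0},
    {"hand": 0,"dp": [-0.095,-0.069,0],"spin": 0},
    {"hand": 0,"dp": [-0.081,-0.041,0],"spin": 0},
    {"hand": 0,"dp": [-0.059,-0.019,0],"spin": 0},
    {"hand": 0,"dp": [-0.031,-0.005,0],"spin": 0},
    {"hand": 0,"dp": [0,0,0],"spin": 0}
  ]
}}

```text
time: 14.15
ee_pos: [0.5773, 0.1809, 0.154]
eef_rot: [0.0, 1.0, -0.0, -0.0]
ft_force: [-0.1, -1.5, -0.3]
width: 0.0173
grip_force: 40.0
```

Emit:
{"api": "carry_out", "payload": {
  "deltas": [
    {"hand": 0,"dp": [0,-0.03,0],"spin": 0},
    {"hand": 0,"dp": [0,-0.06,0],"spin": 0},
    {"hand": 0,"dp": [0,-0.06,0.008],"spin": 0},
    {"hand": 0,"dp": [0,-0.06,0.012],"spin": 0},
    {"hand": 0,"dp": [0,-0.06,0.012],"spin": 0},
    {"hand": 87,"dp": [0,-0.06,0.012],"spin": 0},
    {"hand": 87,"dp": [0,-0.06,0.012],"spin": 0},
    {"hand": 87,"dp": [0,-0.06,0.012],"spin": 0},
    {"hand": 87,"dp": [0,-0.06,0.012],"spin": 0},
    {"hand": 87,"dp": [0,-0.06,0.012],"spin": 0},
    {"hand": 87,"dp": [0,-0.06,0.012],"spin": 0},
    {"hand": 87,"dp": [0,-0.06,0.012],"spin": 0},
    {"hand": 87,"dp": [0,-0.06,0.012],"spin": 0},
    {"hand": 87,"dp": [0,-0.06,0.012],"spin": 0},
    {"hand": 87,"dp": [0,-0.06,0.012],"spin": 0},
    {"hand": 87,"dp": [0,-0.06,0.012],"spin": 0},
    {"hand": 87,"dp": [0,-0.06,0.012],"spin": 0}
  ]
}}

```text
time: 15.85
ee_pos: [0.5781, 0.1662, 0.1511]
eef_rot: [0.0, 1.0, 0.0, 0.0]
ft_force: [-0.7, 0.4, 0.2]
width: 0.0867
grip_force: 0.0
```

Emit:
{"api": "carry_out", "payload": {
  "deltas": [
    {"hand": 87,"dp": [0,0,-0.06],"spin": 0},
    {"hand": 87,"dp": [0,0,-0.14],"spin": 0},
    {"hand": 87,"dp": [0,0,-0.22],"spin": 0},
    {"hand": 87,"dp": [0,0,-0.3],"spin": 0},
    {"hand": 87,"dp": [0,0,-0.38],"spin": 0},
    {"hand": 87,"dp": [0,0,-0.46],"spin": 0},
    {"hand": 87,"dp": [0,0,-0.54],"spin": 0},
    {"hand": 87,"dp": [0,0,-0.54],"spin": 0},
    {"hand": 87,"dp": [0,0,-0.54],"spin": 0}
  ]
}}

```text
time: 16.75
ee_pos: [0.5782, 0.1662, 0.2867]
eef_rot: [0.0, 1.0, 0.0, 0.001]
ft_force: [0.6, -1.4, -1.1]
width: 0.0872
grip_force: 0.0
```

```bash
python3 - <<'E'
from h import *
im=camera("scene")[:,:,::-1].copy()
cv2.imwrite("pics/rel.png",cv2.resize(im[140:340,190:510],None,fx=2.5,fy=2.5,interpolation=cv2.INTER_CUBIC))
E
```

```text
(no output)
```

View pics/rel.png

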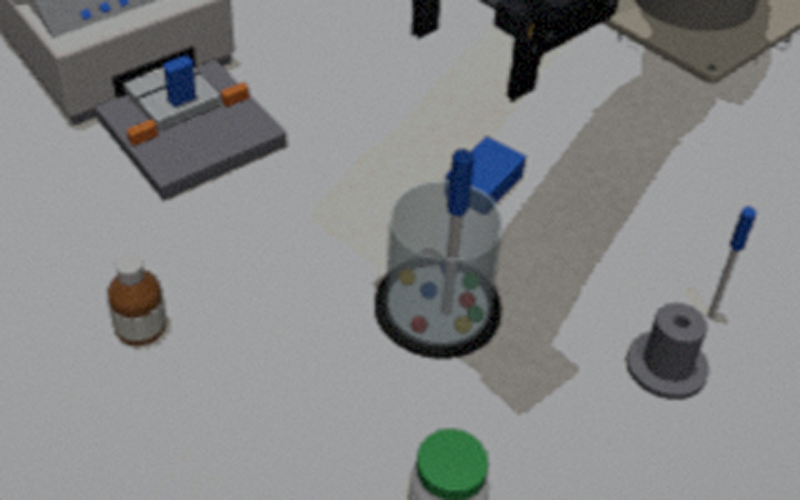

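The rod is let go and leans on the rim at (460,155)-(447,312), and all beads are in the beaker. The handle is at (180,80). Next is the analyser.

Emit:
{"api": "carry_out", "payload": {
  "deltas": [
    {"hand": 50,"dp": [-0.068,-0.8,0],"spin": 0.028},
    {"hand": 50,"dp": [-0.068,-0.8,0],"spin": 0.028},
    {"hand": 50,"dp": [-0.068,-0.8,0],"spin": 0.028},
    {"hand": 50,"dp": [-0.068,-0.8,0],"spin": 0.028},
    {"hand": 50,"dp": [-0.068,-0.8,0],"spin": 0.028},
    {"hand": 50,"dp": [-0.068,-0.8,0],"spin": 0.028},
    {"hand": 50,"dp": [-0.068,-0.8,0],"spin": 0.028}
  ]
}}

```text
time: 17.5
ee_pos: [0.5949, -0.0322, 0.2853]
eef_rot: [0.043, 0.999, 0.0, -0.001]
ft_force: [0.9, 1.1, -0.8]
width: 0.0509
grip_force: 0.0
```

Emit:
{"api": "carry_out", "payload": {
  "deltas": [
    {"hand": 50,"dp": [-0.127,-0.675,0],"spin": 0},
    {"hand": 50,"dp": [-0.127,-0.675,0],"spin": 0},
    {"hand": 50,"dp": [-0.127,-0.675,0],"spin": 0},
    {"hand": 50,"dp": [-0.127,-0.675,0],"spin": 0},
    {"hand": 50,"dp": [-0.127,-0.675,0.18],"spin": 0},
    {"hand": 50,"dp": [-0.127,-0.675,0.36],"spin": 0},
    {"hand": 50,"dp": [-0.127,-0.675,0.5],"spin": 0},
    {"hand": 50,"dp": [-0.127,-0.675,0.5],"spin": 0}
  ]
}}

```text
time: 18.3
ee_pos: [0.6096, -0.2013, 0.1555]
eef_rot: [0.043, 0.999, 0.001, -0.004]
ft_force: [0.2, -0.1, 0.0]
width: 0.0503
grip_force: 0.0
```

```bash
python3 - <<'E'
from h import *
from scipy.spatial.transform import Rotation as Ro
s=read_state();im=camera("wrist")[:,:,::-1].copy();c=get_calibration("wrist");M=np.array(c["mount"])
T=np.eye(4);T[:3,:3]=Ro.from_quat(s["eef_rot"]).as_matrix();T[:3,3]=s["ee_pos"];print(s["ee_pos"],s["eef_rot"])
C=np.linalg.inv(T@M)
def pw(X):
    p=(C@np.append(X,1))[:3];h=np.hypot(p[0],p[1]);return p[:2]/h*np.arctan2(h,p[2])*c["fx"]+[c["cx"],c["cy"]]
tr=np.array([.089,.996,0]);la=np.array([.996,-.089,0]);h=np.array([.612,-.203,0])
def box(a,b,z):return np.array([pw(h+i*a*tr+j*b*la+[0,0,z])for i,j in((1,1),(1,-1),(-1,-1),(-1,1))])
P=[box(.008,.015,.088),box(.008,.015,.038)]
cen=pw(h+[0,0,.07]);u,v=np.maximum((cen-[100,75]).astype(int),0)
o=cv2.resize(im[v:v+150,u:u+200],None,fx=4,fy=4,interpolation=cv2.INTER_CUBIC)
for p,col in zip(P,((0,0,255),(0,255,255))):cv2.polylines(o,[((p-[u,v]+.5)*4).astype(np.int32)],True,col,1)
L=np.array([pw(h-.03*tr+k*la+[0,0,.038])for k in(-.038,.038)]);cv2.polylines(o,[((L-[u,v]+.5)*4).astype(np.int32)],False,(0,255,0),1)
L=np.array([pw(h+.0163*tr+k*la+[0,0,.038])for k in(-.06,.06)]);cv2.polylines(o,[((L-[u,v]+.5)*4).astype(np.int32)],False,(255,0,255),1)
cv2.imwrite("pics/w2.png",o);print(u,v)
E
```

```text
[ 0.60961982 -0.2013333   0.15547189] [ 0.04251234  0.99908518  0.00121317 -0.00447588]
218 125
```

View pics/w2.png

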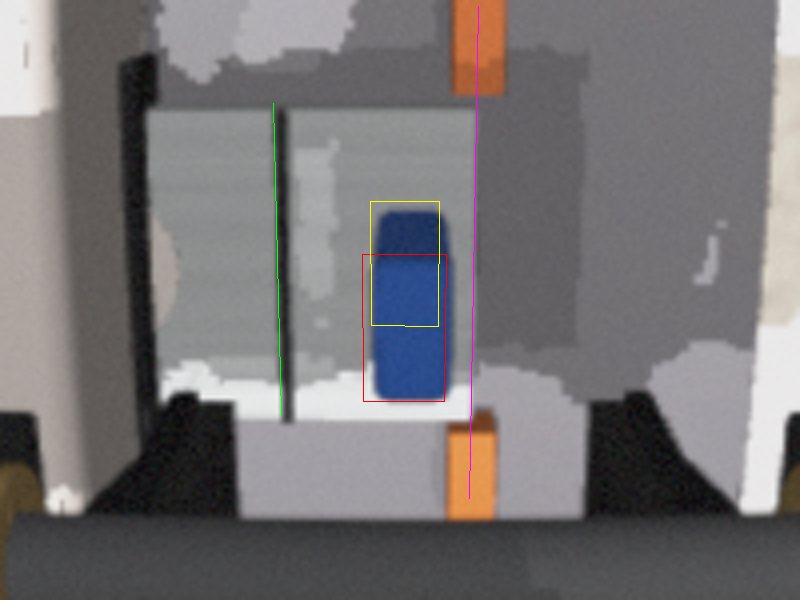

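The handle, at crop (413,305), sits about 1.8 mm further out than predicted. The pointer line is at x=286 and the clip centres are at x=480 and 472, which makes the pull about 45 mm. I descend and grip.

Emit:
{"api": "carry_out", "payload": {
  "deltas": [
    {"hand": 50,"dp": [0,0.007,0.1],"spin": 0},
    {"hand": 50,"dp": [0,0.007,0.2],"spin": 0},
    {"hand": 50,"dp": [0,0.007,0.3],"spin": 0},
    {"hand": 50,"dp": [0,0.007,0.38],"spin": 0},
    {"hand": 50,"dp": [0,0.007,0.42],"spin": 0},
    {"hand": 50,"dp": [0,0.007,0.42],"spin": 0},
    {"hand": 50,"dp": [0,0.007,0.42],"spin": 0}
  ]
}}

```text
time: 19.05
ee_pos: [0.6132, -0.2029, 0.0579]
eef_rot: [0.044, 0.999, -0.0, 0.001]
ft_force: [-0.7, -0.2, 0.8]
width: 0.0494
grip_force: 0.0
```

Emit:
{"api": "carry_out", "payload": {
  "deltas": [
    {"hand": 50,"dp": [0,0.006,0.028],"spin": 0},
    {"hand": 50,"dp": [0,0.006,0.028],"spin": 0},
    {"hand": 0,"dp": [0,0.006,0.028],"spin": 0},
    {"hand": 0,"dp": [0,0.006,0.028],"spin": 0},
    {"hand": 0,"dp": [0,0.006,0.028],"spin": 0},
    {"hand": 0,"dp": [0,0.006,0.028],"spin": 0},
    {"hand": 0,"dp": [0,0.006,0.028],"spin": 0},
    {"hand": 0,"dp": [0,0.006,0.028],"spin": 0},
    {"hand": 0,"dp": [0,0.006,0.028],"spin": 0},
    {"hand": 0,"dp": [0,0.006,0.028],"spin": 0}
  ],
  "force": 30
}}

```text
time: 20.05
ee_pos: [0.6122, -0.2013, 0.049]
eef_rot: [0.044, 0.999, 0.0, 0.0]
ft_force: [-0.7, 1.2, 1.2]
width: 0.0161
grip_force: 30.0
```

Emit:
{"api": "carry_out", "payload": {
  "deltas": [
    {"hand": 0,"dp": [0,0.02,0],"spin": 0},
    {"hand": 0,"dp": [0,0.05,0],"spin": 0},
    {"hand": 0,"dp": [0,0.08,0],"spin": 0},
    {"hand": 0,"dp": [0,0.11,0],"spin": 0},
    {"hand": 0,"dp": [0,0.14,0],"spin": 0},
    {"hand": 0,"dp": [0,0.165,0],"spin": 0},
    {"hand": 0,"dp": [0,0.18,0],"spin": 0},
    {"hand": 0,"dp": [0,0.18,0],"spin": 0},
    {"hand": 0,"dp": [0,0.18,0],"spin": 0},
    {"hand": 0,"dp": [0,0.18,0],"spin": 0}
  ]
}}

```text
time: 21.05
ee_pos: [0.6161, -0.158, 0.049]
eef_rot: [0.045, 0.999, -0.001, 0.0]
ft_force: [1.6, -5.3, -2.2]
width: 0.0163
grip_force: 30.0
```

```bash
python3 - <<'E'
from h import *
s=read_state();print(s["ee_pos"],s["ft_force"],s["width"],s["grip_force"])
im=camera("wrist")
np.save("w3.npy",im);cv2.imwrite("pics/w3.png",im[:,:,::-1])
hsv=cv2.cvtColor(im,cv2.COLOR_RGB2HSV)
m=((hsv[...,0]>5)&(hsv[...,0]<20)&(hsv[...,1]>140)&(hsv[...,2]>100)).astype(np.uint8)
n,l,st,ce=cv2.connectedComponentsWithStats(m)
for i in range(1,n):
    if st[i,4]>40:print("orange",st[i],ce[i].round(1))
im2=camera("scene");hsv=cv2.cvtColor(im2,cv2.COLOR_RGB2HSV)
m=((hsv[...,0]>5)&(hsv[...,0]<20)&(hsv[...,1]>140)&(hsv[...,2]>100)).astype(np.uint8)
n,l,st,ce=cv2.connectedComponentsWithStats(m)
for i in range(1,n):
    if st[i,4]>15:print("scene orange",st[i],ce[i].round(1))
E
```

```text
[ 0.61606404 -0.15802179  0.04904513] [ 1.5610434  -5.34740249 -2.2097297 ] 0.016261626411174027 30.009172442369163
orange [ 260  114   23   52 1076] [270.9 139.5]
orange [486 384  15  13 108] [493.7 390.8]
scene orange [241 188  11   6  38] [246.3 190.8]
```

The tray has moved 43.5 mm. I check the line against the clip numerically in the wrist picture.

```bash
python3 - <<'E'
from h import *
im=np.load("w3.npy");g=im.mean(2)
for r in range(120,240,6):print(r,g[r,250:296:2].astype(int))
E
```

```text
120 [148 150 149 146 149 143 155 154 159 158 159 157 161 161 160  90  56 101
 146 151 152 158 165]
126 [150 148 149 149 146 137 155 155 155 156 160 158 159 160 160 108  61  92
 134 148 166 165 137]
132 [148 148 148 147 147 154 153 155 155 154 157 156 157 159 158 111  61  90
 105 148 108 115 114]
138 [149 147 147 146 148 144 155 155 155 157 155 155 158 159 158 123  61  83
 100  98  98 115 115]
144 [148 145 147 147 147 131 153 154 154 154 155 156 155 159 157 125  58 103
 148 130 113 113 115]
150 [147 147 146 149 147 125 152 154 154 155 156 155 157 156 157 113  61  79
  96  98 113 117 115]
156 [145 146 147 146 145 150 151 152 154 154 155 152 157 156 152 102  62  79
 101 113 117 115 113]
162 [145 147 148 146 137 104  98 119 127 129 128 117 106 104 104  95  64  93
  96  99 104 113 114]
168 [93 94 94 95 97 94 96 94 92 91 96 94 93 94 89 93 94 95 93 94 91 95 93]
174 [163 148 140 142 143 142 143 140  71  32  44 141 146 141 141 143 142 141
 146 143 144 144 142]
180 [141 143 140 140 142 140 144 141  77  30  43 126 141 142 138 140 142 141
 141 141 142 142 141]
186 [140 141 138 140 141 139 139 13
[... 155 characters left out ...]
47 144]
198 [141 139 139 144 143 139 139 140 112  33  25 107 143 142 143 141 144 141
 142 143 141 140 142]
204 [141 141 139 141 139 141 140 140 119  36  29  82 138 140 138 137 139 138
 140 140 139 140 140]
210 [143 141 140 141 142 141 144 142 134  47  28  72 140 144 139 143 143 142
 142 140 143 142 143]
216 [136 135 137 139 137 137 137 137 137  51  21  60 133 138 135 137 138 137
 139 136 140 136 140]
222 [138 139 139 140 140 139 139 139 138  68  23  48 137 140 137 140 139 137
 140 139 130 117 104]
228 [ 91  92  93  97  99 100 102 105 105  75  28  32 108 112 115 140 141 139
 139 132  45  19  22]
234 [ 28  27  28  35  28  25  32  25  31  32  32  34  26  25  28 105 139 138
 133  72  15  15  10]
```

The line is at column 268 and the clip's middle at about 270, so the tray is roughly 1.2 mm short. I add that much and hold.

Emit:
{"api": "carry_out", "payload": {
  "deltas": [
    {"hand": 0,"dp": [0,0.005,0],"spin": 0},
    {"hand": 0,"dp": [0,0.005,0],"spin": 0},
    {"hand": 0,"dp": [0,0.005,0],"spin": 0},
    {"hand": 0,"dp": [0,0.005,0],"spin": 0},
    {"hand": 0,"dp": [0,0.005,0],"spin": 0}
  ]
}}

```text
time: 21.65
ee_pos: [0.6162, -0.1568, 0.049]
eef_rot: [0.045, 0.999, -0.001, 0.0]
ft_force: [2.5, -6.6, -2.8]
width: 0.0156
grip_force: 30.0
```

```bash
python3 - <<'E'
from h import *
s=read_state();print(s["ee_pos"],s["ft_force"],s["grip_force"])
g=camera("wrist").mean(2)
for r in(150,174,198):print(r,g[r,254:290:2].astype(int))
print(close_job())
E
```

```text
[ 0.61615365 -0.15683795  0.0490365 ] [ 2.54244635 -6.60006205 -2.81128452] 30.009537676814944
150 [147 145 150 154 154 156 154 153 153 154 157 154  95  63  78  98 100 113]
174 [143 139 145 141 143 139  59  32  48 139 144 141 145 146 143 140 145 142]
198 [138 140 141 141 141 143 115  29  30 101 140 141 141 141 143 140 142 142]
the job is handed in; nothing more can be done
None
```

The job is handed in at 21.7 s: the beads were stirred four wide turns, the rod was let go and left leaning in the beaker, and the tray is held about 45 mm out with its pointer within about 1 mm of the clips' middle by my last wrist-camera reading (the hand-in returned no verdict).

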